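# Latch a board carrier into its test station and start the test

## Robot

A 6-joint arm with a two-finger parallel gripper is mounted at the origin on a cart in front of the work surface, level with it; the furniture and walls round the work are solid. World frame = base frame: x ahead of the robot, y to its left, z up, the work surface at z = 0. Lengths are in m, angles in rad, forces in N, time in s.
With the tool pointing down it reaches from about 0.3 to 0.775 m from the base axis. Payload 14.6 kg.
Tool frame: the origin (TCP) lies midway between the tips of the shut fingers; the grasp point (between the pads) lies 19 mm behind it (ctrl.tcp_to_grasp is the z of the grasp point in the tool frame, in m); z points along the fingers, y is the line along which they close (so a half turn about z gives the same grasp; the last joint's range is limited). The gripper opens to 94 mm and grips with 3 to 60 N. Pads are 16 mm wide; open, the fingers measure 119 mm over their backs; the gripper's body (75 mm by 177 mm) begins 78 mm behind the grasp point.
Start: joints at [1.269, 0.3, 1.521, -0, 1.321, -0.067], TCP at [0.128, 0.535, 0.205] pointing down, gripper open.
Joint ranges: [-3.03, 3.03], [-0.79, 2.21], [0.23, 2.52], [-1.04, 4.18], [0, 3.07], [-2.55, 2.55]. Speed limits (rad/s): [2.22, 2.22, 2.57, 3.14, 3.14, 3.14].

## Interface

Orientations are given as [roll, pitch, yaw] about the fixed x, y, z axes, in that order (R = Rz(yaw) Ry(pitch) Rx(roll)).
In Python, from station import monitor, camera, ctrl gives the robot as it stands.
- The arm moves only by the tool apply_moves, never from a script. Its argument "plan" is one flat list of numbers, 4 for each row, row after row: the shift along the tool's x, y, z in mm, then the turn about the tool's z in rad. In form: [dx, dy, dz, spin, dx, dy, dz, spin, ...]. A call has 1 to 20 rows; each row shifts and turns the commanded pose from where the row before left it, along the tool's axes as they then stand; what a row does not reach is not made up. A row lasts 1/10 s, in which the tool goes at most 50 mm and 8.59 degrees, less where a joint would pass 70% of its speed; a pose out of reach is approached as far as the arm can. A call is refused whole if a number of a shift passes 50 or a number of a turn 0.15, either way. A call with a gripper value outside its range is refused whole. "hand" is the gripper command: -1 is shut, 1 is fully open, values between are in proportion, set as the call begins (left out, the last holds). The fingers move at their own pace and stop on an object; "squeeze" is the grip in N (left out, the last holds). Time passes only in rows, so rows that do not move let the fingers close. It gives the time, the measured TCP pose, the force, the opening and the grip force at its end, in the units of the state.
- monitor.get_obs(): the state, without advancing time (a new reading comes with each control period).
- camera(name): name is "side" or "top" or "wrist"; returns a dict with "image" (480x640x3 uint8, red, green, blue), "range_z" (480x640 float32, m along the optical axis (not along the pixel's ray), 0 where there is no reading), "mtx" (3x3 intrinsics, pixels), "rvec" (rotation vector, rad) and "tvec" (3), from world to camera coordinates, as OpenCV has them. Camera axes: x right, y down, z forward; pixel columns grow to the right and rows downward; lengths in m; the calibration is good to about 2 mm. A picture is of the moment at which its call begins.
- ctrl.hand_in(): hands the job in; it is judged then, once.
The state is a dict: "time_s": time; "qpos": joint angles; "joint_vel": joint speeds; "tau": joint torques, N m; "ee_pos": TCP position; "eef_rot": TCP orientation; "force": force on the tool from outside, world axes, zero at the start; "moment": the same for the moment, N m; "grip_width": finger opening in m; "grip_force": force on a finger pad.
Only numpy, scipy, OpenCV 4.12 (cv2) and the standard library are available. Lean on these libraries where they do the work, as an engineer would, in place of code of your own. Each camera call takes 0.05 s, during which the arm holds its last target. There are 200 camera calls.

## Task

Push the board carrier along its rails into the test station until the sprung pawl on the rail snaps in behind the carrier's steel striker and holds the carrier against the sprung contacts. Push on the carrier itself (its upright rear plate is made for that), never on the circuit board. Then press the start button on the control box right down, let it come up again, and leave the other things on the bench where they lie.

Things in the scene. Friction and masses are not known exactly. Their poses are not given: they have to be found in the camera images.
- station: Fixed test station: dark grey bed 320x156x12 mm, a lighter grey guide rail along each long side (tops 31 mm above the bench, lips 94 mm apart), black contact head 58 mm tall across the far end. Origin on the bench on the lane's centre line; +x = direction of pushing in, along the rails, +y left, z up. Bed from x -165 to +155 mm, rails to +120; lane open above and at the near end.
- contact_face (a point): Middle of the face of the sprung black contact strip with brass pins across the far end of the lane; at rest at x = +98 mm of the station, 24 mm above the bench. It moves with the carrier's front edge and pushes back along -x: about 2.5 N at first touch, 5 N when latched, 8 N at the end. Two rubber bumpers stop the carrier's front edge at x = +115 mm.
- push_plate (a point): Centre of the rear face (looking to station -x) of the carrier's upright metal plate, the face to push on: 70 mm wide, 24 to 60 mm above the bench, plate 8 mm thick. Axes as the station's. It lies on the lane's centre line; latched at x = -24 mm of the station, against the bumpers at -15. The pawl snaps in 1 to 3 mm past the latched place. The push takes up to about 12 N.
- carrier_top (a point): Centre of the top of the loose board carrier's black plate, 130x100x10 mm, 0.3 kg, captive between the rails under their lips (2 mm play each side); its top is 25 mm above the bench. The upright push plate stands at its rear end, the circuit board is fixed on it from 41 mm in front of the push face onwards. The contacts push the carrier back on to the pawl once it is let go.
- striker (a point): Middle of the rear face of the striker, a steel block 20 mm long (x), 10 mm wide, 16 mm tall on the right edge of the carrier beside the circuit board, 90 mm in front of the push face. Latched, it is at x = +66 mm of the station; at the start it lies 70 to 102 mm short of that.
- pawl (a joint): Angle (rad) of the steel pawl, a 55 mm finger lying on the right rail that turns about an upright pivot there, its nose pointing to station +x and into the lane. 0 = home, sprung in against its stop; the passing striker pushes it outwards to about 0.12, then it springs back to 0 behind the striker.
- pawl_tip (a point): Inner corner of the pawl's nose, 36 mm above the bench. With the pawl home it is at x = +66, y = -36 mm of the station; the nose's end face there, looking to +x, is what holds the striker.
- start_button_top (a point): Centre of the top of the start button, a round grey cap 24 mm across in a dark collar 40 mm across, on the grey control box (86x54 mm, 44 mm tall) beside the left rail. The cap's top is 66 mm above the bench when up, the collar's top 56 mm.
- start_button (a joint): How far the start button is pressed down, m: 0 up, 0.006 right down (4 N). It springs back up when released.
- board: The green circuit board (85 mm along the lane x 60 mm, parts up to 18 mm high) fixed on the carrier. Origin at the centre of its underside; not to be pushed on.
- spare_board: A smaller blue circuit board, 52 x 70 x 16 mm, loose on the bench to the right of the station; origin at the centre of its underside.
- driver: A red screwdriver 150 mm long, 22 mm thick, loose on the bench to the right of the station; origin under its middle.
- toroid: A copper-coloured ring-shaped inductor, 42 mm across, 18 mm high, loose on the bench to the left of the station; origin at the centre of its underside.
- sink: A finned metal heat sink, 24 x 45 x 32 mm, loose on the bench to the left of the station; origin at the centre of its underside.
- fan: A black square cooling fan, about 60 mm with a short red lead to one side (121 mm overall), 20 mm high, loose on the bench behind the contact head; origin at the centre of its underside.

How it is judged:
By the outcome, as a careful person would: the job done as asked, in the order asked, and still so for the second after the job is handed in, with the robot touching nothing.
It also fails if it takes over 38 s, if anything falls off the work surface, if the arm or the gripper's body presses on something with over 40 N, if the wrist force passes 120 N, or if a joint passes its speed limit or range.

## Working session

There is one attempt and no reset: what is moved stays moved. The work goes in short steps, Python scripts to look and compute and a tool call to move; the robot and the scene stay as the last step left them, time stands still between calls to the robot, and variables do not carry over. Pictures are saved under pics/ and viewed, at most 10 in all, crops included, and the job is handed in when it is done.

Besides the shell and the picture viewer there is one more tool, called as a command line: name --argument value ..., lists and objects as JSON in quotes. apply_moves: Moves the arm, as the interface text tells. Its arguments: {"type":"object","properties":{"plan":{"type":"array","items":{"type":"number"}},"hand":{"type":"number"},"squeeze":{"type":"number"}},"required":["plan"]}

```bash
mkdir -p pics; ls; python3 - <<'E'
from station import monitor, camera, ctrl
import cv2,numpy as np,pickle
o=monitor.get_obs()
print({k:np.round(v,3) for k,v in o.items()})
d={}
for n in("top","side"):
    c=camera(n);d[n]=c;cv2.imwrite(f"pics/{n}0.png",c["image"][:,:,::-1])
    R=cv2.Rodrigues(np.array(c["rvec"]))[0];print(n,c["mtx"],R,-R.T@np.array(c["tvec"]).ravel())
pickle.dump(d,open("d0.pkl","wb"))
E
```

```text
pics
{'time_s': np.float64(0.0), 'qpos': array([ 1.269,  0.3  ,  1.522, -0.   ,  1.321, -0.067]), 'joint_vel': array([ 0.   , -0.001, -0.   ,  0.001,  0.001, -0.   ]), 'tau': array([ 1.0000e-03, -5.3181e+01, -3.5273e+01,  7.1000e-02,  2.4000e-02,
       -0.0000e+00]), 'ee_pos': array([0.128, 0.535, 0.205]), 'eef_rot': array([-3.14 , -0.   ,  2.907]), 'force': array([ 0.427,  0.165, -0.395]), 'moment': array([-0.023,  0.001,  0.028]), 'grip_force': np.float64(0.0), 'grip_width': np.float64(0.094)}
top [[493.64318564   0.         312.34727371]
 [  0.         493.64318564 235.438087  ]
 [  0.           0.           1.        ]] [[-0.00733195 -0.9997373   0.02171581]
 [-0.98803883  0.00389765 -0.15415601]
 [ 0.15403087 -0.02258632 -0.98780785]] [0.48274463 0.06679516 0.95281856]
side [[486.85938898   0.         316.89966067]
 [  0.         486.85938898 238.36717571]
 [  0.           0.           1.        ]] [[-0.99821354 -0.05745818 -0.01637953]
 [-0.01965006  0.57461731 -0.8181863 ]
 [ 0.05642346 -0.81640278 -0.57471984]] [0.59370756 0.77107656 0.57000064]
```

View pics/top0.png

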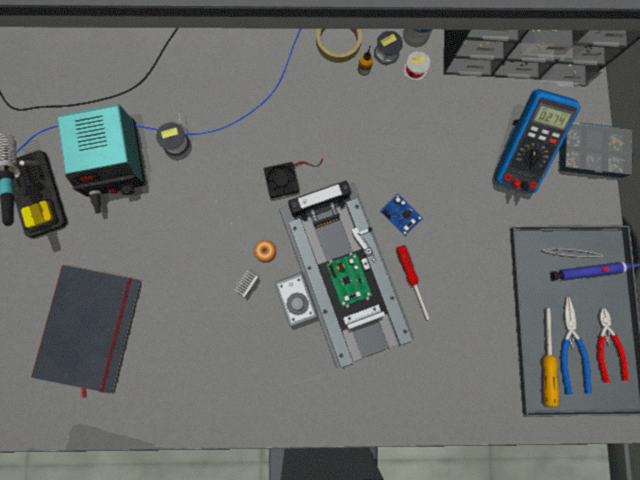

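View pics/side0.png

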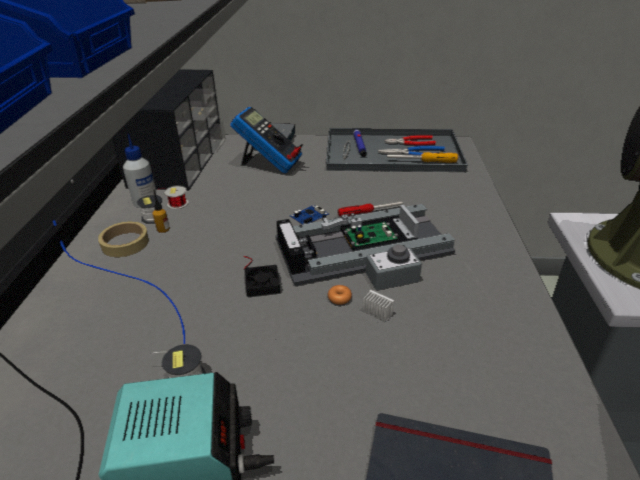

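The top view shows the station from about (375,355) at the near end to (320,190) at the contact head. The push plate is near (363,317) and the button near (295,302). In the side view the button is at (398,252). Next I'll measure using the range data.

```bash
cat > h.py <<'E'
import numpy as np,cv2
def cloud(c):
    R=cv2.Rodrigues(np.array(c["rvec"]))[0];t=np.array(c["tvec"]).ravel();K=c["mtx"]
    v,u=np.mgrid[:480,:640];z=c["range_z"]
    P=np.stack([(u-K[0,2])/K[0,0]*z,(v-K[1,2])/K[1,1]*z,z],-1)
    return (P-t)@R
def ray(c,uv,h):
    R=cv2.Rodrigues(np.array(c["rvec"]))[0];t=np.array(c["tvec"]).ravel()
    uv=np.atleast_2d(np.array(uv,float))
    d=np.c_[uv,np.ones(len(uv))]@np.linalg.inv(c["mtx"]).T@R;o=-R.T@t
    return o+d*((h-o[2])/d[:,2])[:,None]
E
python3 - <<'E'
import pickle,cv2,numpy as np
from h import *
d=pickle.load(open("d0.pkl","rb"));c=d["top"];P=cloud(c)
im=c["image"]
cv2.imwrite("pics/topc.png",cv2.resize(im[175:375,240:440],(800,800),interpolation=cv2.INTER_CUBIC)[:,:,::-1][:800][100:700] if 0 else cv2.resize(im[175:375,240:440],(600,600),interpolation=cv2.INTER_CUBIC)[:,:,::-1])
roi=np.zeros((480,640),bool);roi[175:375,250:430]=1
m=roi&(abs(P[...,2]-.031)<.004)
n,l,s,_=cv2.connectedComponentsWithStats(m.astype(np.uint8))
for i in range(1,n):
    if s[i,4]>150:
        q=P[l==i][:,:2].astype(np.float32);print("rail",s[i],np.round(P[l==i].mean(0),4),cv2.minAreaRect(q),np.round(cv2.boxPoints(cv2.minAreaRect(q)),4).tolist())
print(np.median(P[400:430,200:300,2]))
for nm,lo,hi in(("60",.052,.0615),("66",.062,.07),("44",.041,.047)):
    m=roi&(P[...,2]>lo)&(P[...,2]<hi);n,l,s,ce=cv2.connectedComponentsWithStats(m.astype(np.uint8))
    for i in range(1,n):
        if s[i,4]>15:
            q=P[l==i];print(nm,s[i],np.round(q.mean(0),4),cv2.minAreaRect(q[:,:2].astype(np.float32)))
E
```

```text
rail [347 198  22  34 368] [ 0.6669 -0.0401  0.031 ] ((0.6663191318511963, -0.040363557636737823), (0.061773814260959625, 0.023303691297769547), 19.601476669311523) [[0.6333000063896179, -0.03970000147819519], [0.6410999894142151, -0.0617000013589859], [0.6992999911308289, -0.04100000113248825], [0.6915000081062317, -0.01899999938905239]]
rail [310 203  28  22 158] [0.6662 0.0223 0.0313] ((0.6692677736282349, 0.023043133318424225), (0.030314426869153976, 0.04932146519422531), 19.64689064025879) [[0.6467000246047974, 0.041200000792741776], [0.6632999777793884, -0.0052999998442828655], [0.6917999982833862, 0.004900000058114529], [0.6753000020980835, 0.05139999836683273]]
rail [ 289  219   64  148 1876] [0.5198 0.0315 0.031 ] ((0.5229753255844116, 0.03049573302268982), (0.2842518091201782, 0.027260711416602135), 19.572956085205078) [[0.38449999690055847, -0.00430000014603138], [0.3935999870300293, -0.029999999329447746], [0.6614999771118164, 0.06530000269412994], [0.6523000001907349, 0.09099999815225601]]
rail [ 359  232   53  113 1331] [ 0.5216 -0.0918  0.031 ] ((0.5278067588806152, -0
[... 2019 characters left out ...]
(0.028384597972035408, 0.012239940464496613), 28.043071746826172)
44 [360 243  14  12  56] [ 0.5983 -0.056   0.0438] ((0.599147379398346, -0.055474381893873215), (0.02837977185845375, 0.01258994173258543), 30.05717658996582)
44 [364 259   5  10  24] [ 0.5705 -0.0527  0.0427] ((0.57168048620224, -0.05314750224351883), (0.007598180789500475, 0.01689828932285309), 89.98839569091797)
44 [338 262   7   9  36] [ 0.5667 -0.0062  0.0436] ((0.5663101673126221, -0.005938217043876648), (0.015442153438925743, 0.008374796248972416), 20.76314926147461)
44 [275 274  42  52 855] [0.5093 0.0784 0.0443] ((0.5067242980003357, 0.0773819237947464), (0.08571653813123703, 0.053545787930488586), 19.305599212646484)
```

View pics/topc.png

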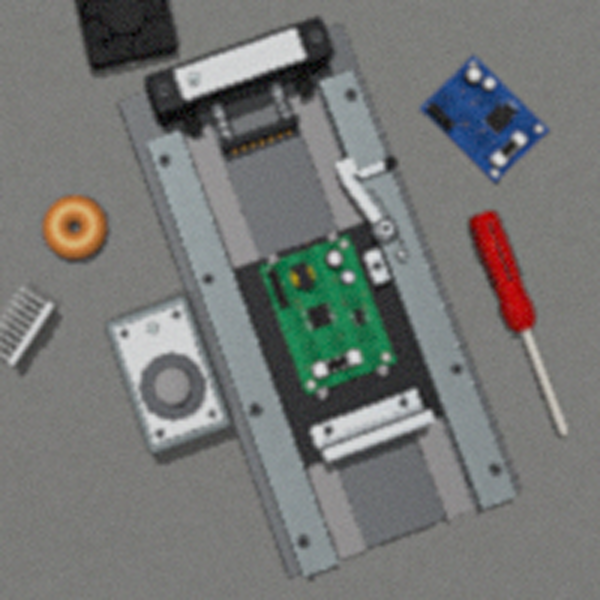

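The station yaw is about 19.55°, its origin is near s = 0.5255, and the carrier needs about 80 mm of travel. I'll move behind the push plate with the fingers shut.

apply_moves --plan '[-27, -32, 0, 0, -27, -32, 0, 0, -27, -32, 0, 0, -27, -32, 0, 0, -27, -32, 0, 0, -27, -32, 0, 0, -27, -32, 0, 0, -27, -32, 0, 0, -27, -32, 0, 0, -27, -32, 0, 0, -27, -32, 0, 0, -27, -32, 0, 0, -27, -32, 0, 0, -27, -32, 0, 0, -27, -32, 0, 0, -27, -32, 0, 0, 0, 0, 10, -0.144, 0, 0, 10, -0.144, 0, 0, 10, -0.144, 0, 0, 10, -0.144]' --hand -1

```text
time_s: 2.1
ee_pos: [0.4288, -0.0636, 0.1648]
eef_rot: [3.141, -0.001, -2.795]
force: [0.8, -0.8, -0.8]
grip_width: 0.0003
grip_force: 0.0
```

apply_moves --plan '[0, 0, 25, 0, 0, 0, 25, 0, 0, 0, 25, 0, 0, 0, 25, 0, 0, 0, 25, 0, -5, 0, 0, 0, -5, 0, 0, 0, 0, 0, 0, 0]'

```text
time_s: 2.9
ee_pos: [0.4397, -0.0602, 0.0417]
eef_rot: [-3.141, 0.002, -2.8]
force: [-0.9, -0.4, 0.6]
grip_width: 0.0005
grip_force: 0.0
```

```bash
python3 - <<'E'
from station import monitor, camera
import cv2
from h import *
o=monitor.get_obs();print(o["force"],o["qpos"])
a=camera("top")["image"][175:375,240:440];b=camera("side")["image"][175:305,260:470]
cv2.imwrite("pics/p1.png",np.hstack([cv2.resize(a,(380,380),interpolation=2),cv2.resize(b,(420,380),interpolation=2)])[:,:,::-1])
E
```

```text
[-0.88317052 -0.42039345  0.55829114] [-2.18524691e-01  2.90634775e-01  1.96665988e+00 -1.00471147e-05
  8.82262356e-01 -2.13089724e+00]
```

View pics/p1.png

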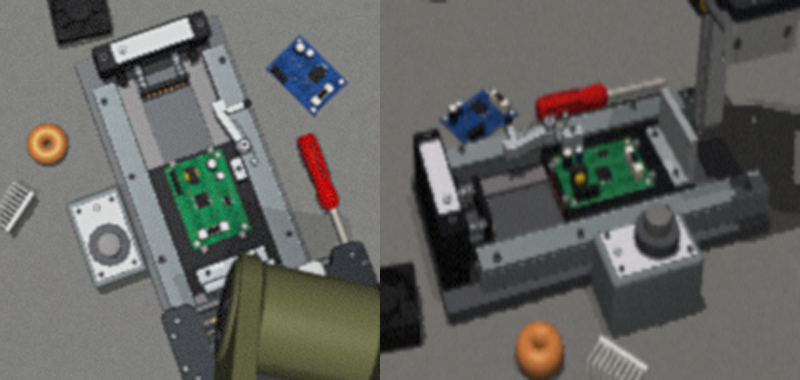

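The view shows the shut fingers behind the push plate, inside the lane and clear of both rails. I'll make a slow guarded approach.

apply_moves --plan '[-4, 0, 0, 0, -4, 0, 0, 0, -4, 0, 0, 0, -3, 0, 0, 0, -3, 0, 0, 0, -3, 0, 0, 0, -3, 0, 0, 0, -3, 0, 0, 0, 0, 0, 0, 0]'

```text
time_s: 3.9
ee_pos: [0.4642, -0.0511, 0.0404]
eef_rot: [-3.142, 0.0, -2.8]
force: [0.5, -0.4, -0.5]
grip_width: 0.0006
grip_force: 0.0
```

```bash
cat >> h.py <<'E'
U=np.array([.9424,.3346]);N=np.array([-.3346,.9424])
def green(c):
    h=cv2.cvtColor(np.ascontiguousarray(c["image"]),cv2.COLOR_RGB2HSV)
    m=cv2.inRange(h,(50,110,40),(85,255,255))
    n,l,s,ce=cv2.connectedComponentsWithStats(m);i=1+s[1:,4].argmax()
    P=cloud(c)[(l==i)&(c["range_z"]>0)][:,:2]
    s_=P@U
    return s[i,4],np.percentile(s_,[2,50,98])-.5255,np.median(P@N)
E
python3 - <<'E'
import pickle
from h import *
from station import camera
d=pickle.load(open("d0.pkl","rb"))
for n in("top","side"): print(n,green(d[n]),green(camera(n)))
E
```

```text
top (np.int32(1119), array([-0.06196484, -0.02150167,  0.02069944]), np.float64(-0.20433841646734488)) (np.int32(1016), array([-0.04713221, -0.0105859 ,  0.02792602]), np.float64(-0.2040817142176885))
side (np.int32(406), array([-0.05806009, -0.02896853,  0.00796649]), np.float64(-0.19452901113236054)) (np.int32(388), array([-0.04672415, -0.02106884,  0.01554604]), np.float64(-0.1941356422497901))
```

apply_moves --plan '[-5, 0, 0, 0, -5, 0, 0, 0, -5, 0, 0, 0, -5, 0, 0, 0, -5, 0, 0, 0, -5, 0, 0, 0, -5, 0, 0, 0, -5, 0, 0, 0, -5, 0, 0, 0, -5, 0, 0, 0, -5, 0, 0, 0, -5, 0, 0, 0, -4, 0, 0, 0, -4, 0, 0, 0, 0, 0, 0, 0]'

```text
time_s: 5.5
ee_pos: [0.5278, -0.0282, 0.0404]
eef_rot: [3.141, -0.002, -2.8]
force: [-6.2, -0.3, 4.3]
grip_width: 0.0003
grip_force: 2.8
```

```bash
python3 - <<'E'
import pickle
from h import *
from station import camera,monitor
o=monitor.get_obs();p=o["ee_pos"];print(p[:2]@U-.5255,p[:2]@N,o["force"][:2]@U)
for n in("top","side"): print(n,green(camera(n)))
E
```

```text
-0.037549344462660894 -0.20314282454702753 -5.927915353101285
top (np.int32(744), array([0.01897892, 0.06461965, 0.09565306]), np.float64(-0.19357097318658828))
side (np.int32(508), array([0.01206634, 0.04958827, 0.0953931 ]), np.float64(-0.19368124115474888))
```

apply_moves --plan '[-2, 0, 0, 0, -2, 0, 0, 0, -2, 0, 0, 0, -1, 0, 0, 0, 0, 0, 0, 0]'

```text
time_s: 6.1
ee_pos: [0.5335, -0.0261, 0.0403]
eef_rot: [3.141, -0.003, -2.8]
force: [-11.9, -2.8, 9.6]
grip_width: 0.0008
grip_force: 6.3
```

```bash
python3 - <<'E'
from h import *
from station import camera,monitor
o=monitor.get_obs();p=o["ee_pos"];print(p[:2]@U-.5255,p[:2]@N,o["force"][:2]@U)
c=camera("top");s=camera("side");print(green(c))
a=c["image"][195:275,330:410];b=s["image"][190:260,290:390]
cv2.imwrite("pics/p2.png",np.hstack([cv2.resize(a,(400,400),interpolation=2),cv2.resize(b,(400,400),interpolation=2)])[:,:,::-1])
E
```

```text
-0.03145361510928901 -0.20308988168195902 -12.196078849561296
(np.int32(709), array([0.02653949, 0.07136332, 0.10170226]), np.float64(-0.19372795602570858))
```

View pics/p2.png

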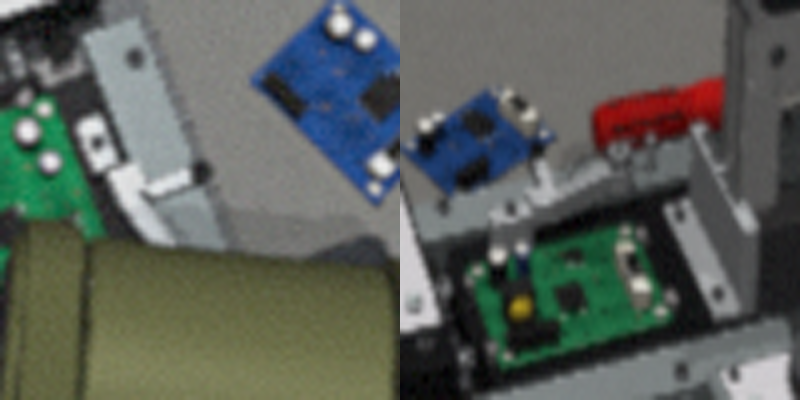

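The striker (crop 98,140) sits right at the pawl nose (120,170), and it isn't clear whether the pawl has snapped in. I'll push 2 mm more and measure.

apply_moves --plan '[-1, 0, 0, 0, -1, 0, 0, 0, 0, 0, 0, 0]'

```text
time_s: 6.5
ee_pos: [0.5354, -0.0255, 0.0404]
eef_rot: [3.141, -0.003, -2.8]
force: [-13.5, -2.6, 9.7]
grip_width: 0.0003
grip_force: 6.6
```

```bash
python3 - <<'E'
from h import *
from station import camera,monitor
o=monitor.get_obs();p=o["ee_pos"];print(p[:2]@U-.5255,p[:2]@N,o["force"][:2]@U)
c=camera("top");print(green(c))
cv2.imwrite("pics/p3.png",cv2.resize(c["image"][200:250,340:390],(500,500),interpolation=2)[:,:,::-1])
E
```

```text
-0.02948718347978818 -0.2031353597699661 -13.55838078415319
(np.int32(705), array([0.02606775, 0.07325409, 0.10362286]), np.float64(-0.19257979288984248))
```

View pics/p3.png

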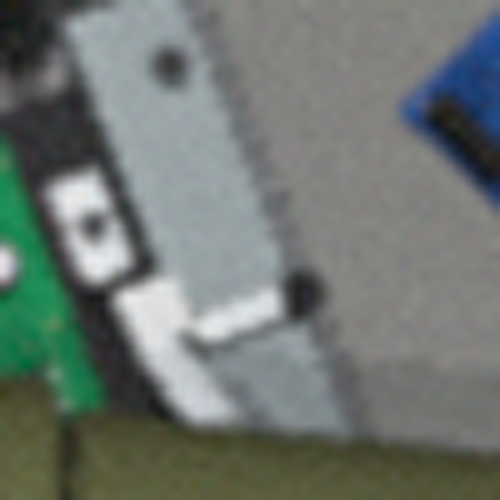

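The pawl nose corner (115,295) overlaps the striker's rear corner (135,270) laterally by about 5 mm, and it sits behind it, so the pawl has snapped in. I'll back off, rise, then verify.

apply_moves --plan '[1, 0, 0, 0, 1, 0, 0, 0, 1, 0, 0, 0, 2, 0, 0, 0, 5, 0, 0, 0, 10, 0, 0, 0, 15, 0, 0, 0, 0, 0, -20, 0, 0, 0, -30, 0, 0, 0, -30, 0, 0, 0, 0, 0]'

```text
time_s: 7.65
ee_pos: [0.5047, -0.0376, 0.1241]
eef_rot: [-3.139, 0.006, -2.801]
force: [0.7, -0.7, -0.5]
grip_width: -0.0
grip_force: 0.0
```

```bash
python3 - <<'E'
import pickle
from h import *
from station import camera,monitor
o=monitor.get_obs();p=o["ee_pos"];print(p,p[:2]@U-.5255,p[:2]@N,o["force"],o["eef_rot"])
c=camera("top");print(green(c));d=pickle.load(open("d0.pkl","rb"))["top"]
P=cloud(c);P0=cloud(d)
# button cap centroid
q=P0[297:310,291:304];print(q[(q[...,2]>.062)].mean(0))
f=lambda i:cv2.resize(i[200:250,340:390],(400,400),interpolation=2)
cv2.imwrite("pics/p4.png",np.hstack([f(d["image"]),f(c["image"])])[:,:,::-1])
E
```

```text
[ 0.5047135  -0.03757523  0.12411538] -0.06243066623863058 -0.20428803689845373 [ 0.70490739 -0.74858727 -0.49013438] [-3.13857733  0.00568633 -2.80055202]
(np.int32(1050), array([0.01744973, 0.05739752, 0.09951381]), np.float64(-0.20273242759940813))
[0.49916407 0.07459367 0.06595414]
```

View pics/p4.png

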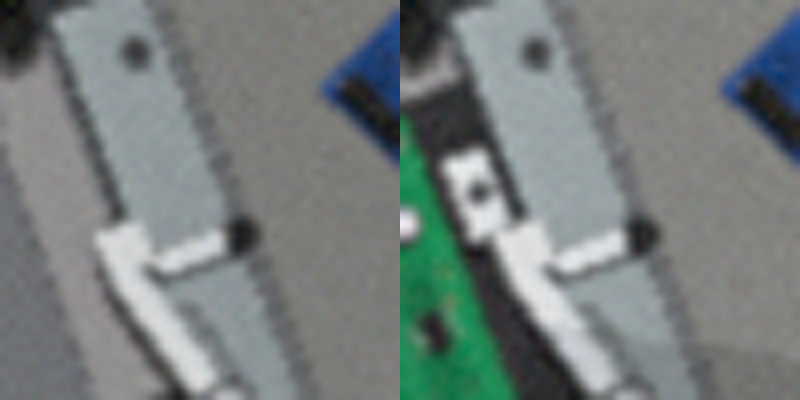

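On the left (before) and right (now), the pawl nose is at the same home place (about (100,235)/(500,235)). The striker rests just ahead of it, so the carrier is latched. Next, the button.

apply_moves --plan '[-8, 27, 0, 0, -8, 27, 0, 0, -8, 27, 0, 0, -9, 27, 0, 0, 0, 0, 15, 0, 0, 0, 15, 0, 0, 0, 15, 0, 0, 0, 5, 0, 0, 0, 0, 0]'

```text
time_s: 8.6
ee_pos: [0.4976, 0.0755, 0.0694]
eef_rot: [3.141, -0.002, -2.801]
force: [-0.4, 0.3, -0.2]
grip_width: 0.0005
grip_force: 0.0
```

apply_moves --plan '[0, 0, 2, 0, 0, 0, 2, 0, 0, 0, 2, 0, 0, 0, 2, 0, 0, 0, 1, 0, 0, 0, 0, 0]'

```text
time_s: 9.2
ee_pos: [0.4986, 0.0757, 0.0616]
eef_rot: [-3.141, 0.001, -2.8]
force: [1.4, -0.4, 4.1]
grip_width: 0.0008
grip_force: 1.6
```

apply_moves --plan '[0, 0, 1, 0, 0, 0, 1, 0, 0, 0, 0, 0]'

```text
time_s: 9.5
ee_pos: [0.4987, 0.0757, 0.0601]
eef_rot: [-3.141, 0.001, -2.8]
force: [-1.6, -2.0, 10.5]
grip_width: 0.0005
grip_force: 5.4
```

apply_moves --plan '[0, 0, 1, 0, 0, 0, 0, 0, 0, 0, 0, 0]'

```text
time_s: 9.8
ee_pos: [0.4988, 0.0757, 0.0599]
eef_rot: [-3.141, 0.001, -2.8]
force: [-6.6, -1.4, 22.2]
grip_width: 0.001
grip_force: 10.7
```

The button is on its hard stop: force rose to 22 N with no further travel. I'll release it and rise clear.

apply_moves --plan '[0, 0, -2, 0, 0, 0, -4, 0, 0, 0, -6, 0, 0, 0, -15, 0, 0, 0, -30, 0, 0, 0, -40, 0, 40, 20, 0, 0, 40, 20, 0, 0, 40, 20, 0, 0, 0, 0, 0, 0, 0, 0, 0, 0]'

```text
time_s: 10.9
ee_pos: [0.3651, 0.0923, 0.156]
eef_rot: [-3.141, 0.001, -2.8]
force: [-0.0, 0.3, 0.4]
grip_width: 0.0002
grip_force: 0.0
```

```bash
python3 - <<'E'
import pickle
from h import *
from station import camera,monitor
o=monitor.get_obs();print(o["ee_pos"],o["force"])
c=camera("top");s=camera("side");print(green(c))
q=cloud(c)[295:311,289:306];print("cap",q[q[...,2]>.0575].mean(0), (q[...,2]>.062).sum(),np.percentile(q[...,2],90))
cv2.imwrite("pics/p5.png",np.hstack([cv2.resize(c["image"][175:375,240:440],(400,400),interpolation=2),cv2.resize(s["image"][175:315,240:420],(400,400),interpolation=2)])[:,:,::-1])
E
```

```text
[0.3651162  0.09225875 0.15598053] [-0.00629615  0.30410068  0.44680892]
(np.int32(1057), array([0.01750171, 0.05777281, 0.09978763]), np.float64(-0.20309745576918745))
cap [0.49883245 0.07482044 0.07623374] 136 0.06698631122194322
```

View pics/p5.png

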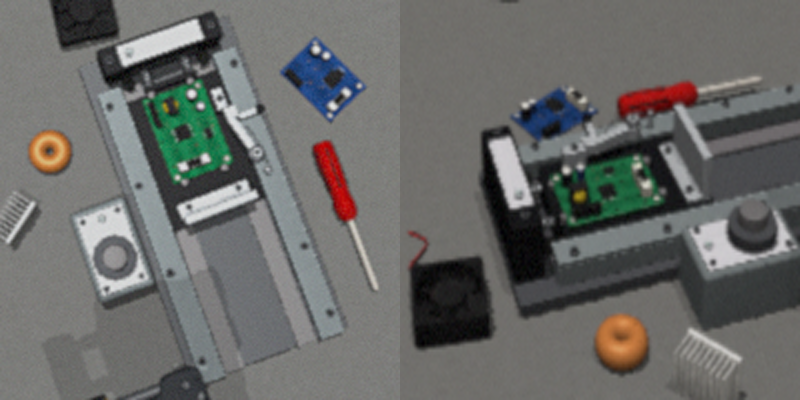

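The carrier is latched with the pawl behind the striker (left view, around (222,105)). The button cap is up at (115,258), the robot is clear, and the loose things are where they lay.

```bash
python3 -c "
from station import ctrl
print(ctrl.hand_in())"
```

```text
the job is handed in; nothing more can be done
None
```

The job is handed in: the carrier is latched behind the pawl against the contacts, the start button was pressed right down and came back up, and the loose things were left where they lay (about 11 s of robot time).

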